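# Weigh out a batch of nuts on the spring scale

### The arm

A 6-joint arm with a two-finger parallel gripper is mounted at the origin on the work surface. World frame = base frame: x ahead of the robot, y to its left, z up, the work surface at z = 0. Lengths are in mm, angles in rad, forces in N, time in s.
With the tool pointing down it reaches from about 350 to 975 mm from the base axis. Payload 7.1 kg.
Tool frame: the origin (TCP) lies at the centre of the arm's flange, where the gripper is bolted on; the fingertips stand 182 mm ahead of it and the grasp point (between the pads) lies 163 mm ahead of it; z points along the fingers, y is the line along which they close (so a half turn about z gives the same grasp; the last joint's range is limited). The gripper opens to 88 mm and grips with 3 to 60 N. Pads are 20 mm wide; open, the fingers measure 115 mm over their backs; the gripper's body (75 mm by 178 mm) begins 61 mm behind the grasp point.
Start: joints at [-1.236, 0.423, 1.63, -0, 1.089, -0.019], TCP at [216.558, -586.267, 404.675] pointing down, gripper open.
Joint ranges: [-3, 3], [-0.9, 2.11], [0.09, 2.58], [-1.31, 4.45], [0.11, 2.69], [-2.54, 2.54]. Speed limits (rad/s): [2.39, 2.39, 3.01, 3.14, 3.14, 3.14].

### API

Orientations are given as a rotation vector (axis times angle).
In Python, from workcell import readout, get_image, ctrl gives the robot as it stands.
- The arm moves only by the tool step_arm, never from a script. Its argument "targets" is a list that holds one entry, the list of rows, each a list of 7 numbers: the shift along the world's x, y, z as a fraction of full scale, then the turn, a rotation vector about the world's x, y, z as a fraction of full scale, then the opening, from 0 (shut) to 1 (fully open). In form: [[[dx, dy, dz, wx, wy, wz, claw], ...]]. A call has exactly 5 rows; each row shifts and turns the commanded pose from where the row before left it; what a row does not reach is not made up. Full scale, the value 1, is 0.05 m for a shift and 4 degrees for a turn. A row lasts 1/8 s, in which the tool goes at most 62.5 mm and 10.7 degrees, less where a joint would pass 70% of its speed; a pose out of reach is approached as far as the arm can. A call with a number of a shift or a turn outside -1 to 1 is refused whole. A call with a gripper value outside its range is refused whole. The fingers move at their own pace and stop on an object; the grip force is fixed at half the most. Time passes only in rows, so rows that do not move let the fingers close, or fill a call up. It gives the time, the measured TCP pose, the force, the opening and the grip force at its end, in the units of the state.
- readout.get_obs(): the state, without advancing time (a new reading comes with each control period).
- get_image(name): name is "scene" or "top" or "wrist"; returns a dict with "pixels" (384x512x3 uint8, red, green, blue), "intrinsics" (3x3 intrinsics, pixels), "k1" (the pictures are not rectified: a ray, as slopes to the right and down, at radius r is drawn at 1 + k1 r^2 times it, then the intrinsics apply), "extrinsics" (4x4, takes a point from world to camera coordinates). Camera axes: x right, y down, z forward; pixel columns grow to the right and rows downward; lengths in mm; the calibration is good to about 2 mm. A picture is of the moment at which its call begins. There is no depth.
- ctrl.close_job(): hands the job in; it is judged then, once.
The state is a dict: "t": time; "qpos": joint angles; "qvel": joint speeds; "joint_torque": joint torques, N m; "ee_pos": TCP position; "orientation": TCP orientation; "ft_force": force on the tool from outside, world axes, zero at the start; "moment": the same for the moment, N m; "width": finger opening in mm; "grasp_force": force on a finger pad.
Only numpy, scipy, OpenCV 4.12 (cv2) and the standard library are available. Lean on these libraries where they do the work, as an engineer would, in place of code of your own. Each camera call takes 0.05 s, during which the arm holds its last target. There are 200 camera calls.

### The job

Pick up the scoop that holds the hex nuts and tip the nuts out of it into the hanging pan of the spring scale, until their weight drops the pan onto its stop. Then set the emptied scoop back down upright on the bench and leave it.

Things in the scene. Friction and masses are not known exactly. Their poses are not given: they have to be found in the camera images.
- scoop: Open-fronted aluminium scoop, 100 g, holding five loose steel hex nuts (24 mm across flats, 13 mm thick, 33 g each). Origin: centre of underside, z up. Open mouth (no lip): floor edge at x = -60 mm. Floor 3 mm thick, 74 mm wide (y); back wall at x = +47 mm; walls 33 mm high. Tipped mouth-down 60 degrees, the nuts slide out. An identical but empty scoop also stands on the bench.
- scoop_grip (a point): Point in the scoop's upright black plastic grip, on its centre line, 76 mm above the scoop's underside and at x = +60 mm, y = 0 of the scoop; axes as the scoop's. The grip is 24 mm along x by 16 mm along y and its top is 95 mm above the underside: pinch it across y from above.
- pan_floor (a point): Middle of the inner floor of the scale's level steel pan, a tray 180 mm along x by 160 mm along y, walls 3 mm thick, 39 mm high above this point; about 57 mm above the bench with the pan up; moves with it. The scale's column (56 mm wide, 172 mm high) stands just outside the -x wall, on the robot's side; the other sides are free. A plain steel dish on the bench is not the scale.
- pan (a joint): Drop of the spring-hung pan in m: 0 = up (empty), 0.020 = down on its hard stop. One nut hardly lowers it; four of the five nuts take it fully down.
Things that resemble listed ones, but are neither listed nor needed, are in the scene too. What is shaped like the scoop but blue or brown is not meant.

How it is judged (in metres and radians):
On the way, in this order (a step that is already met when the one before it is completed fails the run):
1. the scoop is lifted clear of the bench while the pan is still up (height (world z) of scoop above 0.04 m and value of joint pan below 0.006 m), for 0.1 s.
2. with the scoop tipped over the pan, the pan goes down onto its stop (value of joint pan above 0.017 m and angle between scoop's own z axis and vertical above 0.5 rad and horizontal distance between scoop and pan_floor below 0.2 m), for 0.1 s.
At the end, for the whole second after the job is handed in: The pan rests on its stop under the weight of the nuts (drop over 17 mm of 20 mm), and the scoop stands upright (within 10 degrees) and still on the bench itself (underside within 10 mm of it) (value of joint pan above 0.017 m and height (world z) of scoop below 0.01 m and angle between scoop's own z axis and vertical below 0.17 rad and linear speed of scoop below 0.02 m/s); the robot touches nothing.
It also fails if it takes over 61 s, if anything falls off the work surface, if the arm or the gripper's body presses on something with over 40 N, if the wrist force passes 120 N, or if a joint passes its speed limit or range.

## Working session

There is one attempt and no reset: what is moved stays moved. The work goes in short steps, Python scripts to look and compute and a tool call to move; the robot and the scene stay as the last step left them, time stands still between calls to the robot, and variables do not carry over. Pictures are saved under pics/ and viewed, at most 10 in all, crops included, and the job is handed in when it is done.

Besides the shell and the picture viewer there is one more tool, called after "Request:" as name(argument=value, ...), one argument or row to a line, values as JSON. step_arm: Moves the arm, as the interface text tells. Shift numbers are shares of 0.05 m and turn numbers shares of 4 degrees, none past 1 either way. Its arguments: {"type":"object","properties":{"targets":{"type":"array"}},"required":["targets"]}

```bash
mkdir -p pics
cat > h.py <<'E'
import numpy as np, cv2
from workcell import readout, get_image, ctrl
def grab(n,f=None):
    d=get_image(n); 
    if f: cv2.imwrite(f'pics/{f}.png',cv2.cvtColor(d['pixels'],cv2.COLOR_RGB2BGR))
    return d
def ray(d,u,v):
    K=np.array(d['intrinsics']);E=np.array(d['extrinsics']);k=d['k1']
    p=cv2.undistortPoints(np.array([[[u,v]]],float),K,np.array([k,0,0,0.]))[0,0]
    R=E[:3,:3];return -R.T@E[:3,3], R.T@np.array([p[0],p[1],1])
def onz(d,u,v,z):
    o,r=ray(d,u,v);return (o+r*(z-o[2])/r[2]).round(1)
def proj(d,P):
    K=np.array(d['intrinsics']);E=np.array(d['extrinsics'])
    return cv2.projectPoints(np.array(P,float).reshape(-1,3),cv2.Rodrigues(E[:3,:3])[0],E[:3,3],K,np.array([d['k1'],0,0,0.]))[0][:,0].round(1)
E
python3 - <<'E'
from h import *
a=grab('scene')['pixels'];b=grab('top')['pixels']
cv2.imwrite('pics/a.png',cv2.cvtColor(a,cv2.COLOR_RGB2BGR));cv2.imwrite('pics/b.png',cv2.cvtColor(b,cv2.COLOR_RGB2BGR))
print(readout.get_obs())
E
```

```text
{'t': 0.1, 'qpos': array([-1.23605302e+00,  4.23768337e-01,  1.63057181e+00, -6.35929995e-06,
        1.08862626e+00, -1.90561296e-02]), 'qvel': array([ 0.00072879, -0.00283301, -0.00264699, -0.00122334,  0.00044155,
       -0.00069178]), 'joint_torque': array([-4.06411446e-04, -5.45610631e+01, -2.74323338e+01,  6.44657621e-02,
        1.88146188e-02, -8.70776091e-06]), 'ee_pos': array([ 216.45198081, -586.06634296,  403.99323163]), 'orientation': array([-3.09122951e+00, -5.52618810e-01,  3.47783756e-04]), 'ft_force': array([-0.21979133,  0.19479695, -0.63264682]), 'moment': array([-0.03144984,  0.02123221, -0.04656333]), 'grasp_force': 0.0, 'width': 87.84307921698871}
```

View pics/a.png

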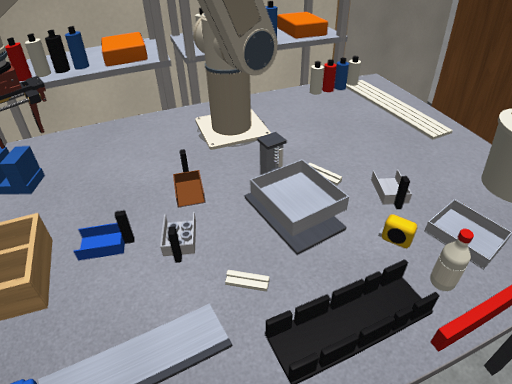

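View pics/b.png

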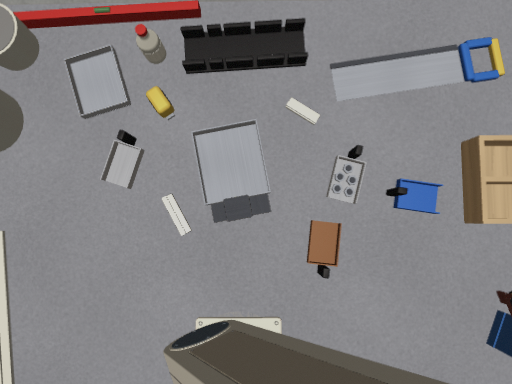

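Scene view: aluminium scoops are at (180,235), with nuts, and (390,187), empty. The blue one at (105,240) and the brown one at (188,188) are not meant. In the top view the scoop with nuts is at (347,180) with its grip at (356,152). The scale is at (231,162), identified by its column and base, and the dish at (97,82) is plain. I'll confirm the scoop in an enlarged crop and measure.

Run:
```python
from h import *
d=grab('top');p=cv2.cvtColor(d['pixels'],cv2.COLOR_RGB2BGR)
A=cv2.resize(p[130:220,315:405],None,fx=4,fy=4,interpolation=2);B=cv2.resize(p[110:230,180:280],(300,360),interpolation=2)
cv2.imwrite('pics/c.png',np.hstack([A,B]))
print('cam',ray(d,0,0)[0])
# dark grip blob
g=p[140:175,340:375].max(2)<45
n,l,s,c=cv2.connectedComponentsWithStats(g.astype(np.uint8))
for i in range(1,n):
  if s[i,4]>15: print(s[i],c[i]+[340,140])
for u,v,z in [(356,152,90),(357,149,95),(347,180,33),(337,158,33),(365,160,33),(329,199,33),(353,203,33)]: print(u,v,onz(d,u,v,z))
for u,v in [(193,128),(257,122),(270,192),(204,204)]: print(u,v,onz(d,u,v,96))
```

```text
cam [ 358.37430368  -55.3065425  1065.78797987]
[ 8  6 13 13 82] [353.36585366 152.97560976]
356 152 [ 514.9 -287.5   90. ]
357 149 [ 521.3 -288.9   95. ]
347 180 [ 452.8 -276.6   33. ]
337 158 [ 509.  -252.6   33. ]
365 160 [ 503.4 -323.3   33. ]
329 199 [ 405.1 -230.2   33. ]
353 203 [ 394.6 -290.3   33. ]
193 128 [575.5 103.5  96. ]
257 122 [588.6 -50.6  96. ]
270 192 [419.9 -80.2  96. ]
204 204 [392.5  76.5  96. ]
```

View pics/c.png

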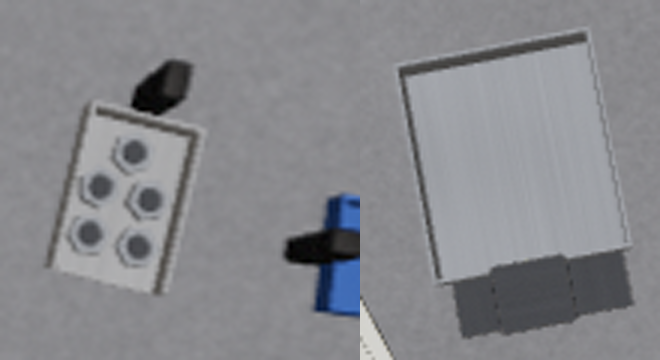

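Run:
```python
from h import *
d=grab('top')
for n,L,z in [('scoop',[(338,155.7),(366,162.5),(327,196.5),(355,203.5)],33),('pan',[(192.7,132),(256,120),(270,192.7),(206.7,204.3)],96)]:
  P=np.array([onz(d,u,v,z) for u,v in L]);print(n,P.tolist(),P.mean(0))
B=[onz(d,u,v,33) for u,v in[(338,155.7),(366,162.5)]]
M=[onz(d,u,v,33) for u,v in[(327,196.5),(355,203.5)]]
ax=(sum(B)-sum(M))[:2]/2;L=np.linalg.norm(ax);ax/=L
print('axis',ax,np.degrees(np.arctan2(ax[1],ax[0])),L,'backmid',sum(B)/2,'grip from back',(sum(B)/2)[:2]+ax*13,'griptop img',onz(d,359.5,148,95), proj(d,[*((sum(B)/2)[:2]+ax*13),95]))
```

```text
scoop [[514.9, -255.2, 33.0], [497.0, -325.7, 33.0], [411.5, -225.3, 33.0], [393.3, -295.3, 33.0]] [ 454.175 -275.375   33.   ]
pan [[565.8, 104.2, 96.0], [593.5, -48.2, 96.0], [418.2, -80.2, 96.0], [391.7, 70.0, 96.0]] [492.3   11.45  96.  ]
axis [ 0.96012971 -0.27955491] -16.233641993704527 107.85001159017092 backmid [ 505.95 -290.45   33.  ] grip from back [ 518.43168619 -294.0842138 ] griptop img [ 523.6 -294.9   95. ] [[359.2 150.2]]
```

The crop confirms five nuts in this scoop. I'll move above its grip.

Request:
step_arm(
  targets=[
    [[0.61, 0.58, -0.13, 0, 0, -0.9, 1], [0.61, 0.58, -0.13, 0, 0, -0.9, 1], [0.61, 0.58, -0.13, 0, 0, -0.9, 1], [0.61, 0.58, -0.13, 0, 0, -0.9, 1], [0.61, 0.58, -0.13, 0, 0, -0.9, 1]],
  ],
)

```text
t: 0.82
ee_pos: [369.9, -440.2, 371.9]
orientation: [-3.141, -0.059, 0.0]
ft_force: [0.2, 0.2, 0.7]
width: 87.8
grasp_force: 0.0
```

Request:
step_arm(
  targets=[
    [[0.61, 0.58, -0.13, 0, 0, -0.9, 1], [0.61, 0.58, -0.13, 0, 0, -0.9, 1], [0.61, 0.58, -0.13, 0, 0, -0.9, 1], [0.61, 0.58, -0.13, 0, 0, -0.9, 1], [0.61, 0.58, -0.13, 0, 0, -0.9, 1]],
  ],
)

```text
t: 1.45
ee_pos: [522.5, -295.2, 339.4]
orientation: [-3.112, 0.433, 0.0]
ft_force: [-0.0, -0.7, 0.3]
width: 87.7
grasp_force: 0.0
```

Run:
```python
from h import *
from scipy.spatial.transform import Rotation as R
d=grab('wrist','w1');o=readout.get_obs();M=R.from_rotvec(o['orientation']).as_matrix()
print(o['t'],o['qpos'],o['ee_pos'],M[:,1],M[:,2])
print(proj(d,[[521,-294.5,95],[462,-278,3],[521,-294.5,0]]))
```

```text
1.5 [-0.52839294  0.46929703  1.73146512  0.00214398  0.94071543  1.31857496] [ 525.01404643 -292.44707826  338.69085097] [-0.27388858 -0.96176002 -0.00164918] [ 9.73655696e-04  1.43747000e-03 -9.99998493e-01]
[[253.  208.2]
 [253.4 230.1]
 [253.2 179.8]]
```

View pics/w1.png

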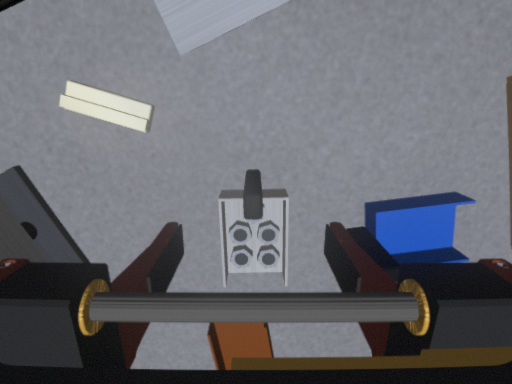

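The scoop is square to the fingers and its grip top is at (253,208), where I predicted it. Descending and gripping.

Request:
step_arm(
  targets=[
    [[-0.08, -0.04, -0.5, 0, 0, 0, 1], [0, 0, -0.5, 0, 0, 0, 1], [0, 0, -0.5, 0, 0, 0, 1], [0, 0, -0.5, 0, 0, 0, 1], [0, 0, 0, 0, 0, 0, 1]],
  ],
)

```text
t: 2.12
ee_pos: [516.7, -297.9, 237.9]
orientation: [-3.11, 0.43, 0.006]
ft_force: [-0.2, 0.3, 0.4]
width: 88.2
grasp_force: 0.0
```

Request:
step_arm(
  targets=[
    [[0, 0, 0, 0, 0, 0, 0], [0, 0, 0, 0, 0, 0, 0], [0, 0, 0, 0, 0, 0, 0], [0, 0, 0, 0, 0, 0, 0], [0, 0, 0, 0, 0, 0, 0]],
  ],
)

```text
t: 2.75
ee_pos: [517.6, -298.3, 239.9]
orientation: [3.112, -0.43, 0.0]
ft_force: [-0.9, 0.2, -0.4]
width: 41.2
grasp_force: 0.0
```

Request:
step_arm(
  targets=[
    [[0, 0, 0, 0, 0, 0, 0], [0, 0, 0, 0, 0, 0, 0], [0, 0, 0, 0, 0, 0, 0], [0, 0, 0, 0, 0, 0, 0], [0, 0, 0, 0, 0, 0, 0]],
  ],
)

```text
t: 3.38
ee_pos: [517.6, -298.2, 239.7]
orientation: [-3.112, 0.43, -0.0]
ft_force: [0.1, 0.5, 0.4]
width: 15.7
grasp_force: 30.0
```

Request:
step_arm(
  targets=[
    [[0, 0, 0.1, 0, 0, 0, 0], [0, 0, 0.2, 0, 0, 0, 0], [0, 0, 0.3, 0, 0, 0, 0], [0, 0, 0.4, 0, 0, 0, 0], [0, 0, 0.4, 0, 0, 0, 0]],
  ],
)

```text
t: 4.0
ee_pos: [517.6, -298.3, 311.6]
orientation: [3.112, -0.43, 0.002]
ft_force: [-0.1, 0.3, -2.7]
width: 15.8
grasp_force: 30.0
```

Run:
```python
from h import *
d=grab('scene');p=cv2.cvtColor(d['pixels'],cv2.COLOR_RGB2BGR)
cv2.imwrite('pics/s2.png',cv2.resize(p[90:290,60:320],None,fx=2.5,fy=2.5,interpolation=2))
o=readout.get_obs();print(o)
```

```text
{'t': 4.05, 'qpos': array([-5.42708252e-01,  4.98364508e-01,  1.75210172e+00, -2.64658744e-05,
        8.86054859e-01,  1.30255330e+00]), 'qvel': array([ 0.00127104,  0.01859825, -0.00591006,  0.00122177, -0.07155396,
        0.00064804]), 'joint_torque': array([-6.16471306e-02, -4.72971225e+01, -1.92446834e+01,  3.28702576e-03,
        4.99908964e-02,  5.87669911e-04]), 'ee_pos': array([ 518.42300811, -298.77599315,  314.31001747]), 'orientation': array([ 3.11005135, -0.42947365,  0.00730301]), 'ft_force': array([ 0.23996719, -0.86333666, -0.72380313]), 'moment': array([-0.02483419, -0.12147356,  0.00587927]), 'grasp_force': 29.98513162136078, 'width': 15.73942714783818}
```

View pics/s2.png

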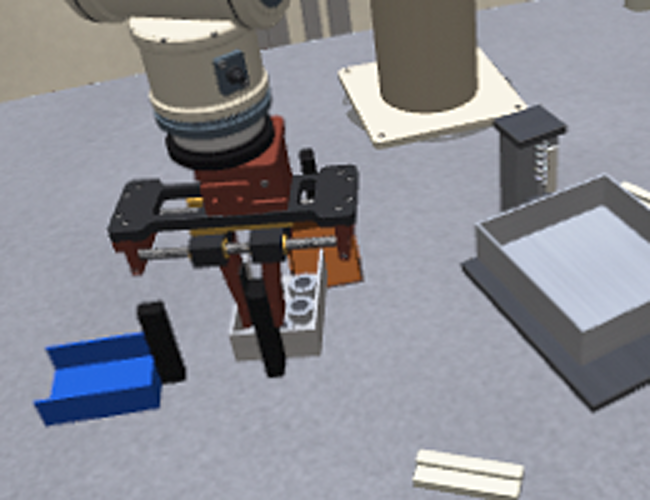

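The lifted scoop (crop around (280,310)) is level and still holds its nuts. I'll carry it to the far-left side of the pan while yawing.

Request:
step_arm(
  targets=[
    [[0, 0.1, 0.25, 0, 0, 0.4, 0], [0, 0.2, 0.25, 0, 0, 0.8, 0], [-0.03, 0.3, 0.25, 0, 0, 0.95, 0], [-0.03, 0.3, 0.25, 0, 0, 0.95, 0], [-0.03, 0.3, 0.25, 0, 0, 0.95, 0]],
  ],
)

```text
t: 4.68
ee_pos: [512.7, -237.4, 372.7]
orientation: [-3.141, -0.018, 0.001]
ft_force: [0.4, -1.2, -3.7]
width: 15.8
grasp_force: 30.0
```

Request:
step_arm(
  targets=[
    [[-0.03, 0.3, 0.25, 0, 0, 0.95, 0], [-0.03, 0.3, 0.25, 0, 0, 0.95, 0], [-0.03, 0.3, 0.25, 0, 0, 0.95, 0], [-0.03, 0.3, 0.25, 0, 0, 0.95, 0], [-0.03, 0.3, 0.25, 0, 0, 0.95, 0]],
  ],
)

```text
t: 5.3
ee_pos: [505.1, -162.4, 435.2]
orientation: [-3.095, -0.536, 0.001]
ft_force: [-0.4, 0.1, -3.1]
width: 15.9
grasp_force: 30.0
```

Request:
step_arm(
  targets=[
    [[-0.03, 0.3, 0, 0, 0, 0.95, 0], [-0.03, 0.3, 0, 0, 0, 0.95, 0], [-0.03, 0.3, 0, 0, 0, 0.95, 0], [-0.03, 0.3, 0, 0, 0, 0.95, 0], [-0.03, 0.3, 0, 0, 0, 0.95, 0]],
  ],
)

```text
t: 5.92
ee_pos: [497.5, -87.5, 434.8]
orientation: [-2.964, -1.04, 0.001]
ft_force: [0.0, -0.5, -2.0]
width: 16.0
grasp_force: 30.0
```

Request:
step_arm(
  targets=[
    [[-0.03, 0.3, 0, 0, 0, 0.95, 0], [-0.03, 0.3, 0, 0, 0, 0.95, 0], [-0.03, 0.3, 0, 0, 0, 0.95, 0], [-0.03, 0.3, 0, 0, 0, 0.95, 0], [-0.03, 0.3, 0, 0, 0, 0.95, 0]],
  ],
)

```text
t: 6.55
ee_pos: [490.4, -12.3, 434.7]
orientation: [-2.751, -1.516, 0.0]
ft_force: [0.2, -0.3, -2.4]
width: 15.9
grasp_force: 30.0
```

Request:
step_arm(
  targets=[
    [[-0.03, 0.3, 0, 0, 0, 0.95, 0], [-0.03, 0.3, 0, 0, 0, 0.95, 0], [-0.03, 0.3, 0, 0, 0, 0.95, 0], [-0.03, 0.3, 0, 0, 0, 0.95, 0], [-0.03, 0.3, 0, 0, 0, 0.95, 0]],
  ],
)

```text
t: 7.18
ee_pos: [482.9, 62.7, 434.7]
orientation: [-2.463, -1.95, 0.0]
ft_force: [0.5, -0.6, -3.2]
width: 15.8
grasp_force: 30.0
```

Request:
step_arm(
  targets=[
    [[-0.03, 0.3, 0, 0, 0, 0.95, 0], [-0.03, 0.3, 0, 0, 0, 0.95, 0], [-0.03, 0.3, 0, 0, 0, 0.95, 0], [-0.03, 0.2, 0, 0, 0, 0.5, 0], [0, 0.1, 0, 0, 0, 0, 0]],
  ],
)

```text
t: 7.8
ee_pos: [476.9, 122.4, 434.7]
orientation: [2.223, 2.22, -0.0]
ft_force: [-0.3, -0.1, -3.0]
width: 15.7
grasp_force: 30.0
```

Run:
```python
from h import *
from scipy.spatial.transform import Rotation as R
o=readout.get_obs();M=R.from_rotvec(o['orientation']).as_matrix()
print(o['t'],o['qpos'],o['ee_pos'],M[:,1],M[:,2],o['width'])
```

```text
7.8 [ 2.27054615e-01  1.89264394e-01  1.88839255e+00 -1.04229134e-04
  1.06406606e+00  2.28355465e-01] [476.92658076 122.39000249 434.65711128] [ 9.99999213e-01 -1.25026512e-03 -1.06336249e-04] [-1.06484030e-04 -1.18133837e-04 -9.99999987e-01] 15.706072517898093
```

Request:
step_arm(
  targets=[
    [[0.05, 0.1, -0.25, 0, 0, 0, 0], [0.05, 0.1, -0.25, 0, 0, 0, 0], [0.05, 0.12, -0.25, 0, 0, 0, 0], [0.05, 0.12, -0.25, 0, 0, 0, 0], [0.05, 0.1, -0.25, 0, 0, 0, 0]],
  ],
)

```text
t: 8.43
ee_pos: [489.7, 149.1, 371.1]
orientation: [-2.224, -2.219, 0.001]
ft_force: [0.4, 0.5, -2.0]
width: 16.0
grasp_force: 30.0
```

Run:
```python
from h import *
d=grab('scene');p=cv2.cvtColor(d['pixels'],cv2.COLOR_RGB2BGR)
print(readout.get_obs()['ee_pos'])
print(proj(d,[[490,31,130],[492,11,96]]))
cv2.imwrite('pics/s3.png',cv2.resize(p[50:260,180:440],None,fx=2.5,fy=2.5,interpolation=2))
```

```text
[489.54827199 149.33496    369.72171518]
[[304.3 173.2]
 [296.3 187. ]]
```

View pics/s3.png

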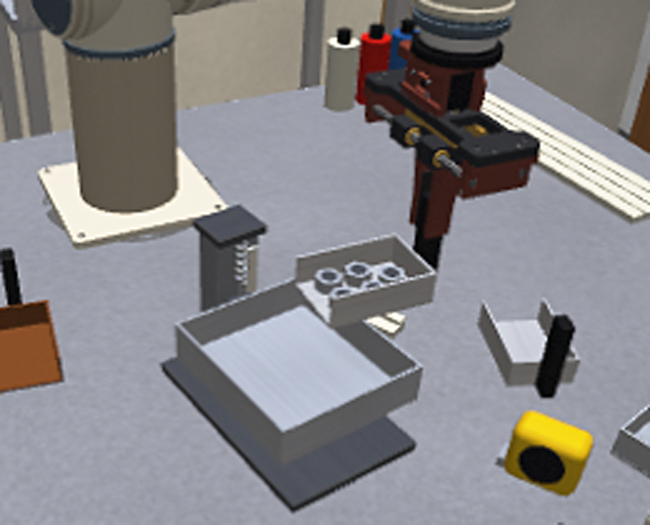

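All five nuts are still in the scoop, and its mouth (crop (310,290)) is over the pan. I'll tip it about the mouth.

Request:
step_arm(
  targets=[
    [[0, -0.35, 0.09, 1, 0, 0, 0], [0, -0.35, 0.09, 1, 0, 0, 0], [0, -0.35, 0.09, 1, 0, 0, 0], [0, -0.37, 0.01, 1, 0, 0, 0], [0, -0.37, 0.01, 1, 0, 0, 0]],
  ],
)

```text
t: 9.1
ee_pos: [489.6, 58.6, 386.7]
orientation: [-2.032, -2.029, -0.36]
ft_force: [0.8, -0.3, -3.7]
width: 15.7
grasp_force: 30.0
```

Run:
```python
from h import *
o=readout.get_obs();print(o['t'],o['qpos'],o['ee_pos'],o['orientation'],o['ft_force'],o['moment'])
```

```text
9.1 [ 0.00586403  0.26058568  1.94484472  0.42736783  0.97791866 -0.24099301] [489.59777751  58.64843882 386.72498876] [-2.03249896 -2.02871728 -0.36012892] [ 0.83889669 -0.26135185 -3.70136648] [-0.24741599 -0.15165416 -0.00971643]
```

Request:
step_arm(
  targets=[
    [[0, -0.37, 0.01, 1, 0, 0, 0], [0, -0.37, -0.06, 1, 0, 0, 0], [0, -0.37, -0.06, 1, 0, 0, 0], [0, -0.37, -0.06, 1, 0, 0, 0], [0, -0.36, -0.13, 1, 0, 0, 0]],
  ],
)

```text
t: 9.72
ee_pos: [489.8, -33.5, 371.7]
orientation: [-1.818, -1.814, -0.663]
ft_force: [0.2, -0.4, -1.9]
width: 16.0
grasp_force: 30.0
```

Request:
step_arm(
  targets=[
    [[0, -0.36, -0.13, 1, 0, 0, 0], [0, -0.36, -0.13, 1, 0, 0, 0], [0, -0.33, -0.21, 1, 0, 0, 0], [0, -0.33, -0.21, 1, 0, 0, 0], [0, -0.33, -0.21, 1, 0, 0, 0]],
  ],
)

```text
t: 10.35
ee_pos: [489.8, -119.1, 326.9]
orientation: [-1.584, -1.581, -0.914]
ft_force: [0.9, -1.0, -2.1]
width: 16.1
grasp_force: 30.0
```

Request:
step_arm(
  targets=[
    [[0, -0.29, -0.2, 1, 0, 0, 0], [0, -0.29, -0.2, 1, 0, 0, 0], [0, 0, 0, 0, 0, 0, 0], [0, 0, 0, 0, 0, 0, 0], [0, 0, 0, 0, 0, 0, 0]],
  ],
)

```text
t: 10.98
ee_pos: [489.7, -146.8, 307.8]
orientation: [-1.488, -1.486, -1.001]
ft_force: [0.3, -0.4, -0.4]
width: 15.9
grasp_force: 30.0
```

Run:
```python
from h import *
o=readout.get_obs();print(o['t'],o['qpos'],o['ee_pos'],o['orientation'])
d=grab('scene');p=cv2.cvtColor(d['pixels'],cv2.COLOR_RGB2BGR)
cv2.imwrite('pics/s4.png',cv2.resize(p[50:260,180:440],None,fx=2.5,fy=2.5,interpolation=2))
```

```text
10.975 [-0.51744888  0.58670687  1.87405468  0.93596247  1.56744377 -0.99081156] [ 489.69105274 -146.77323176  307.77901347] [-1.4875779  -1.48622429 -1.00057475]
```

View pics/s4.png

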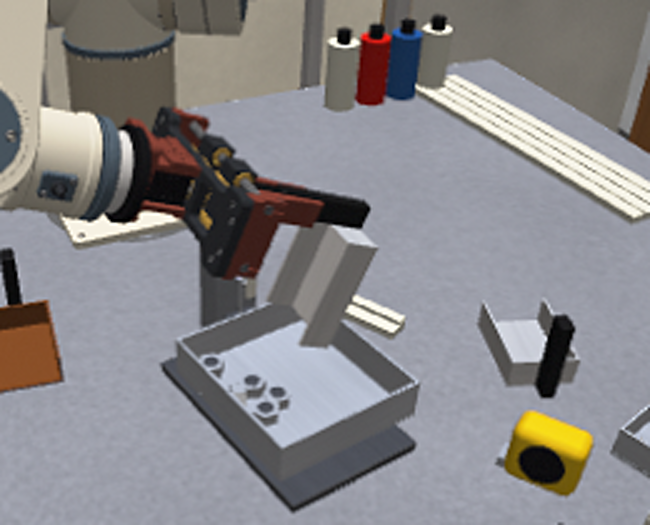

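The pan has dropped: its top-left corner went from crop (177,323) to (177,343), and the nuts lie in it around (265,395). Nothing remains to fall from the scoop. I'll untip it, rising, and carry it back.

Request:
step_arm(
  targets=[
    [[0, 0.29, 0.3, -1, 0, 0, 0], [0, 0.29, 0.3, -1, 0, 0, 0], [0, 0.33, 0.31, -1, 0, 0, 0], [0, 0.33, 0.31, -1, 0, 0, 0], [0, 0.33, 0.31, -1, 0, 0, 0]],
  ],
)

```text
t: 11.65
ee_pos: [489.3, -67.8, 384.7]
orientation: [-1.728, -1.726, -0.766]
ft_force: [-0.4, 0.0, -1.2]
width: 15.7
grasp_force: 30.0
```

Request:
step_arm(
  targets=[
    [[0, 0.36, 0.23, -1, 0, 0, 0], [0, 0.36, 0.23, -1, 0, 0, 0], [0, 0.36, 0.23, -1, 0, 0, 0], [0, 0.37, 0.16, -1, 0, 0, 0], [0, 0.37, 0.16, -1, 0, 0, 0]],
  ],
)

```text
t: 12.28
ee_pos: [489.0, 23.3, 435.0]
orientation: [-1.951, -1.948, -0.484]
ft_force: [0.0, 0.1, -1.1]
width: 15.4
grasp_force: 30.0
```

Request:
step_arm(
  targets=[
    [[0, 0.37, 0.16, -1, 0, 0, 0], [0, 0.37, 0.1, -1, 0, 0, 0], [0, 0.37, 0.1, -1, 0, 0, 0], [0, 0.37, 0.1, -1, 0, 0, 0], [0, 0.35, 0, -1, 0, 0, 0]],
  ],
)

```text
t: 12.9
ee_pos: [489.0, 114.7, 458.0]
orientation: [-2.152, -2.149, -0.15]
ft_force: [-0.8, -0.6, -0.8]
width: 15.7
grasp_force: 30.0
```

Request:
step_arm(
  targets=[
    [[0, 0.35, 0, -1, 0, 0, 0], [0, 0.35, 0, -1, 0, 0, 0], [0, 0, 0, 0, 0, 0, 0], [0, 0, 0, 0, 0, 0, 0], [0, 0, 0, 0, 0, 0, 0]],
  ],
)

```text
t: 13.52
ee_pos: [489.4, 148.1, 457.2]
orientation: [-2.224, -2.218, -0.001]
ft_force: [-0.0, 0.2, -0.9]
width: 15.6
grasp_force: 30.0
```

Run:
```python
from h import *
from scipy.spatial.transform import Rotation as R
o=readout.get_obs();M=R.from_rotvec(o['orientation']).as_matrix()
print(o['t'],o['qpos'],o['ee_pos'],M[:,1],M[:,2])
d=grab('scene');p=cv2.cvtColor(d['pixels'],cv2.COLOR_RGB2BGR)
cv2.imwrite('pics/s5.png',cv2.resize(p[50:260,180:440],None,fx=2.5,fy=2.5,interpolation=2))
```

```text
13.525 [2.70390668e-01 1.92844495e-01 1.82668493e+00 7.99905260e-04
 1.12199449e+00 2.73069671e-01] [489.4231974  148.10184984 457.22912232] [ 9.99995413e-01 -3.02599627e-03 -1.28303266e-04] [-1.26146591e-04  7.12895820e-04 -9.99999738e-01]
```

View pics/s5.png

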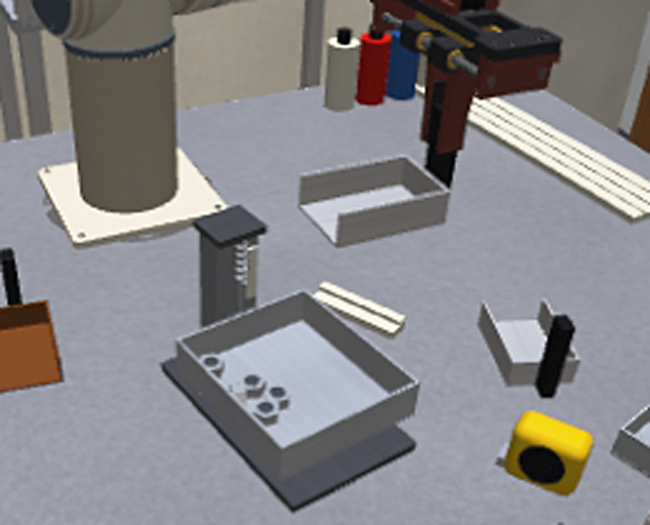

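The scoop is empty and level, and the pan is down holding the nuts. I'll return it to the spot it came from, which is free.

Request:
step_arm(
  targets=[
    [[0.02, -0.3, 0, 0, 0, -0.88, 0], [0.02, -0.3, 0, 0, 0, -0.88, 0], [0.02, -0.3, 0, 0, 0, -0.88, 0], [0.02, -0.3, 0, 0, 0, -0.88, 0], [0.02, -0.3, 0, 0, 0, -0.88, 0]],
  ],
)

```text
t: 14.2
ee_pos: [494.6, 72.5, 457.2]
orientation: [2.541, 1.847, 0.0]
ft_force: [-0.1, 0.5, -1.9]
width: 16.0
grasp_force: 30.0
```

Request:
step_arm(
  targets=[
    [[0.02, -0.3, 0, 0, 0, -0.88, 0], [0.02, -0.3, 0, 0, 0, -0.88, 0], [0.02, -0.3, 0, 0, 0, -0.88, 0], [0.02, -0.3, 0, 0, 0, -0.88, 0], [0.02, -0.3, 0, 0, 0, -0.88, 0]],
  ],
)

```text
t: 14.82
ee_pos: [499.6, -2.3, 457.2]
orientation: [2.794, 1.437, 0.0]
ft_force: [-0.8, 0.5, -0.6]
width: 15.7
grasp_force: 30.0
```

Request:
step_arm(
  targets=[
    [[0.02, -0.3, 0, 0, 0, -0.88, 0], [0.02, -0.3, 0, 0, 0, -0.88, 0], [0.02, -0.3, 0, 0, 0, -0.88, 0], [0.02, -0.3, 0, 0, 0, -0.88, 0], [0.02, -0.3, 0, 0, 0, -0.88, 0]],
  ],
)

```text
t: 15.45
ee_pos: [504.6, -77.3, 457.2]
orientation: [-2.981, -0.992, -0.0]
ft_force: [0.6, 0.3, -0.7]
width: 15.7
grasp_force: 30.0
```

Request:
step_arm(
  targets=[
    [[0.02, -0.3, 0, 0, 0, -0.88, 0], [0.02, -0.3, 0, 0, 0, -0.88, 0], [0.02, -0.3, 0, 0, 0, -0.88, 0], [0.02, -0.3, 0, 0, 0, -0.88, 0], [0.02, -0.3, 0, 0, 0, -0.88, 0]],
  ],
)

```text
t: 16.08
ee_pos: [509.6, -152.3, 457.2]
orientation: [3.097, 0.525, 0.0]
ft_force: [0.2, -0.1, -1.0]
width: 15.8
grasp_force: 30.0
```

Request:
step_arm(
  targets=[
    [[0.02, -0.3, -0.2, 0, 0, -0.88, 0], [0.02, -0.3, -0.2, 0, 0, -0.88, 0], [0.02, -0.3, -0.2, 0, 0, -0.88, 0], [0.02, -0.3, -0.2, 0, 0, -0.88, 0], [0.02, -0.3, -0.2, 0, 0, -0.88, 0]],
  ],
)

```text
t: 16.7
ee_pos: [514.6, -227.3, 406.3]
orientation: [-3.141, -0.045, 0.001]
ft_force: [0.1, 0.3, -1.2]
width: 15.6
grasp_force: 30.0
```

Request:
step_arm(
  targets=[
    [[0.02, -0.3, -0.3, 0, 0, -0.88, 0], [0.02, -0.3, -0.3, 0, 0, -0.88, 0], [0.02, -0.3, -0.3, 0, 0, -0.88, 0], [0.02, -0.3, -0.3, 0, 0, -0.88, 0], [0, -0.22, -0.2, 0, 0, -0.9, 0]],
  ],
)

```text
t: 17.32
ee_pos: [518.4, -298.3, 335.8]
orientation: [-3.11, 0.439, 0.001]
ft_force: [0.3, -0.0, -1.5]
width: 15.9
grasp_force: 30.0
```

Request:
step_arm(
  targets=[
    [[0, 0, -0.4, 0, 0, 0, 0], [0, 0, -0.4, 0, 0, 0, 0], [0, 0, -0.4, 0, 0, 0, 0], [0, 0, -0.3, 0, 0, 0, 0], [0, 0, -0.2, 0, 0, 0, 0]],
  ],
)

```text
t: 17.95
ee_pos: [518.5, -297.3, 251.1]
orientation: [-3.111, 0.433, 0.001]
ft_force: [0.2, 0.6, -0.4]
width: 15.9
grasp_force: 30.0
```

Request:
step_arm(
  targets=[
    [[0, 0, -0.05, 0, 0, 0, 0], [0, 0, -0.05, 0, 0, 0, 0], [0, 0, -0.05, 0, 0, 0, 0], [0, 0, -0.03, 0, 0, 0, 0], [0, 0, 0, 0, 0, 0, 0]],
  ],
)

```text
t: 18.58
ee_pos: [518.6, -297.3, 243.3]
orientation: [3.112, -0.432, 0.0]
ft_force: [0.4, 0.1, -0.5]
width: 15.7
grasp_force: 30.0
```

Request:
step_arm(
  targets=[
    [[0, 0, -0.03, 0, 0, 0, 0], [0, 0, -0.03, 0, 0, 0, 0], [0, 0, 0, 0, 0, 0, 0], [0, 0, 0, 0, 0, 0, 0], [0, 0, 0, 0, 0, 0, 0]],
  ],
)

```text
t: 19.2
ee_pos: [518.6, -297.3, 240.2]
orientation: [3.112, -0.432, 0.0]
ft_force: [0.7, -0.4, -0.9]
width: 15.9
grasp_force: 30.0
```

Request:
step_arm(
  targets=[
    [[0, 0, -0.01, 0, 0, 0, 0], [0, 0, 0, 0, 0, 0, 0.3], [0, 0, 0, 0, 0, 0, 0.5], [0, 0, 0, 0, 0, 0, 0.8], [0, 0, 0, 0, 0, 0, 0.8]],
  ],
)

```text
t: 19.82
ee_pos: [518.6, -297.3, 239.7]
orientation: [-3.112, 0.432, -0.0]
ft_force: [-0.1, 0.2, -0.0]
width: 52.7
grasp_force: 0.0
```

Request:
step_arm(
  targets=[
    [[0, 0, 0, 0, 0, 0, 0.8], [0, 0, 0, 0, 0, 0, 0.8], [0, 0, 0, 0, 0, 0, 0.8], [0, 0, 0, 0, 0, 0, 0.8], [0, 0, 0, 0, 0, 0, 0.8]],
  ],
)

```text
t: 20.45
ee_pos: [518.6, -297.3, 239.6]
orientation: [-3.112, 0.432, 0.0]
ft_force: [-0.0, -0.3, 0.1]
width: 70.3
grasp_force: 0.0
```

Request:
step_arm(
  targets=[
    [[0, 0, 0.2, 0, 0, 0, 0.8], [0, 0, 0.5, 0, 0, 0, 0.8], [0, 0, 0.8, 0, 0, 0, 0.8], [0, 0, 0.8, 0, 0, 0, 0.8], [0, 0, 0.3, 0, 0, 0, 0.8]],
  ],
)

```text
t: 21.08
ee_pos: [519.0, -297.5, 372.7]
orientation: [3.11, -0.432, 0.007]
ft_force: [-0.6, 0.2, 0.3]
width: 70.1
grasp_force: 0.0
```

Run:
```python
from h import *
o=readout.get_obs();print(o['t'],o['width'],o['ee_pos'])
d=grab('scene','s6')
```

```text
21.075 70.13239239282497 [ 519.01277736 -297.54650011  372.70364989]
```

View pics/s6.png

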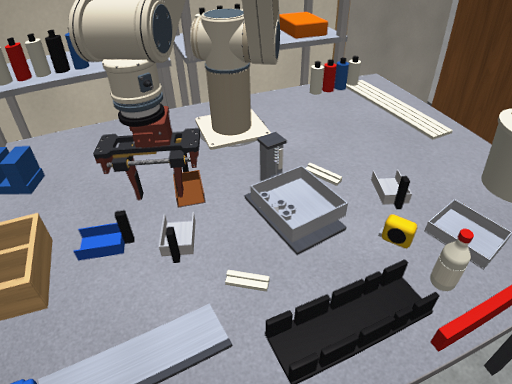

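The empty scoop stands upright at (178,236), the gripper is clear above it, and the pan at (298,205) is down with the nuts in it. Letting the arm settle, then handing in.

Request:
step_arm(
  targets=[
    [[0, 0, 0, 0, 0, 0, 0.8], [0, 0, 0, 0, 0, 0, 0.8], [0, 0, 0, 0, 0, 0, 0.8], [0, 0, 0, 0, 0, 0, 0.8], [0, 0, 0, 0, 0, 0, 0.8]],
  ],
)

```text
t: 21.75
ee_pos: [518.5, -297.3, 369.3]
orientation: [-3.112, 0.432, 0.001]
ft_force: [-0.5, -0.3, -0.2]
width: 70.2
grasp_force: 0.0
```

```bash
python3 -c "
from workcell import ctrl
print(ctrl.close_job())"
```

```text
the job is handed in; nothing more can be done
None
```

I tipped the nuts into the scale pan, which dropped, then set the empty scoop upright on the bench and handed the job in at about 22 s; the hand-in gave no verdict, and I judged the pan drop from the camera pictures.

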